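# Move a glass flow cell from its covered storage stand to the instrument bay

### The job

Lift the loose dust cover off the storage stand and stand it upright on a clear bit of worktop. Take the glass flow cell out of the stand and set it down upright on the grey mat, let go, then take it again by its two steel end plates and set it upright in the instrument's cell bay, down on the bay's floor and centred between its walls and ends. The glass is fragile: never squeeze the cell with more than about 30 N a finger, set it down softly without dropping or pressing it, and leave the other things where they are.

Things in the scene. Friction and masses are not known exactly. Their poses are not given: they have to be found in the camera images.
- cell: Fragile flow cell: glass block (50 long, 26 wide, 44 mm high) between two steel end plates (8 thick, 30 wide, 44 high); 64 x 30 x 44 mm overall, 100-200 g, same either way round. Origin: centre of its underside; x its length (through the end plates), y across the glass, z up. Starts upright in the stand under the cover. Over 30 N a finger, pressing it down hard or dropping it over 5 mm may break it.
- cover: Loose white open-bottomed box over the cell, 100 x 56 x 60 mm (x, y, z; inside 94 x 50 x 57), 120 g, with a solid grey grip ridge on the middle of its top: 44 long (x), 14 wide (y), from 60 to 85 mm above the origin. Origin: centre of its bottom rim; z up. It rests on the stand's foot, axes along the stand's, and comes clear of stand and cell after 50 mm straight up.
- stand: Storage stand, fixed: aluminium foot 112 x 68 x 12 mm with two white end cheeks (8 thick in x, 34 wide, 46 mm above the foot), 70 mm apart inside; the cell between them can be gripped only across its glass (y). Origin: centre of the foot's underside on the worktop; x from cheek to cheek, z up. Cell and cover rest on the foot's top, 12 mm above the origin.
- mat: Grey mat on the worktop, fixed, 130 (x) x 150 (y) x 4 mm. Origin: centre of its underside; its top is 4 mm higher. Empty at the start.
- bay: Cell bay, fixed: dark foot 104 x 84 x 14 mm, two aluminium side walls (62 long in x, 10 thick, 50 mm above the foot), 36 mm apart inside, ends and top open. Origin: centre of the foot's underside; x along the channel and so along the seated cell, either way round; z up. The cell rests 14 mm above the origin, 6 mm lower than the wall tops: hold it by its end plates, 64 mm apart.
- clear_spot (a point): A point on bare worktop (z = 0), 140 mm beyond the mat's centre as seen from the robot: at least 60 mm of worktop round it is free, so the cover may be stood there (any other free worktop will do too).
- small_bottle: Bystander: clear bottle with screw cap, 56 mm across, 100 mm high; origin at the centre of its base.
- timer: Bystander: flat bench timer, 60 x 66 x 19 mm; origin at the centre of its underside.
- tape: Bystander: roll of tape lying flat, 62 mm across, 19 mm high; origin at the centre of its underside.
- marker: Bystander: black marker pen lying flat, 122 mm long (along its y), 14 mm high; origin at the centre of its underside.
There are look-alikes about, which are no part of the job. What is shaped like the cover but green or purple is not meant.

How it is judged:
By the outcome, as a careful person would: the job done as asked, in the order asked, and still so for the second after the job is handed in, with the robot touching nothing.
It also fails if it takes over 72 s, if anything falls off the work surface, if the arm or the gripper's body presses on something with over 40 N, if the wrist force passes 120 N, or if a joint passes its speed limit or range.

### The arm

A 6-joint arm with a two-finger parallel gripper is mounted at the origin on a cart in front of the work surface, level with it; the furniture and walls round the work are solid. World frame = base frame: x ahead of the robot, y to its left, z up, the work surface at z = 0. Lengths are in m, angles in rad, forces in N, time in s.
With the tool pointing down it reaches from about 0.35 to 0.775 m from the base axis. Payload 5.5 kg.
Tool frame: the origin (TCP) lies midway between the tips of the shut fingers; the grasp point (between the pads) lies 19 mm behind it (manip.grip_point_offset is the distance from the TCP to the grasp point, in m); z points along the fingers, y is the line along which they close (so a half turn about z gives the same grasp; the last joint's range is limited). The gripper opens to 85 mm and grips with 20 to 120 N. Pads are 22 mm wide; open, the fingers measure 114 mm over their backs; the gripper's body (76 mm by 85 mm) begins 54 mm behind the grasp point. The pads swing forward as they close: fully open they stand 13 mm farther back than shut.
Start: joints at [-1.411, 0.313, 0.046, 1.304, 0, 1.431], TCP at [0.17, -0.549, 0.231] pointing down, gripper open.
Joint ranges: [-2.76, 2.76], [-0.86, 1.69], [-1.03, 1.26], [-2.2, 2.34], [-1.47, 1.5], [-3.14, 3.14]. Speed limits (rad/s): [2.57, 2.57, 3.14, 3.14, 3.14, 3.14].

### API

Orientations are given as a unit quaternion [x, y, z, w].
In Python, from rig import manip gives the robot as it stands.
- The arm moves only by the tool servo_tool, never from a script. Its argument "targets" is one flat list of numbers, 7 for each row, row after row: the turn, a rotation vector about the tool's x, y, z in rad, then the shift along the tool's x, y, z in mm, then the closure, from 0 (fully open) to 1 (shut). A call has 1 to 10 rows; each row shifts and turns the commanded pose from where the row before left it, along the tool's axes as they then stand; what a row does not reach is not made up. A row lasts 1/8 s, in which the tool goes at most 62.5 mm and 10.7 degrees, less where a joint would pass 70% of its speed; a pose out of reach is approached as far as the arm can. A call is refused whole if a number of a shift passes 62.5 or a number of a turn 0.188, either way. A call with a gripper value outside its range is refused whole. The fingers move at their own pace and stop on an object; "force" is the grip in N (left out, the last holds). Time passes only in rows, so rows that do not move let the fingers close. It gives the time, the measured TCP pose, the force, the opening and the grip force at its end, in the units of the state.
- manip.sense(): the state, without advancing time (a new reading comes with each control period).
- manip.snapshot(name): name is "scene" or "top" or "wrist"; returns the picture (480x640x3 uint8, red, green, blue); there is no depth.
- manip.calibration(name): a dict with "mtx" (3x3 intrinsics, pixels), "origin" and "orientation" of the camera in the world; the wrist camera has in their place "T_tool_cam" (4x4, takes a point from camera to tool coordinates, whose origin is the TCP and whose axes are the flange's). Camera axes: x right, y up, looking along -z (the intrinsics and any distortion apply to the point x, -y, -z); pixel columns grow to the right and rows downward; lengths in m; the calibration is good to about 2 mm. A picture is of the moment at which its call begins: read the wrist's pose just before it. calibration takes no time and is no camera call.
- manip.hand_in(): hands the job in; it is judged then, once.
Trained networks look in the newest picture that a camera, given by its name, has taken for a name from the list of things; names that differ only in an ending like _2 or _b are one class to them, and where a whole thing is asked for, a point or a joint stands for the part that bears it (a point fixed in the world has none). Each returns a list of dicts, best first, with "p" (0 to 1); they miss things now and then, are a little off and sometimes report something else, mostly with a low value. They report only what shows in the picture. A call takes as long as a camera call. They do not tell look-alikes from the thing itself.
- manip.find_in(camera, name): "bbox" ([left, top, right, bottom] in pixels, round what is visible of it).
- manip.landmark_of(camera, name): "centre" ([column, row] in pixels: a listed point, or the origin of a listed thing).
The state is a dict: "clock": time; "joint_pos": joint angles; "joint_vel": joint speeds; "tau": joint torques, N m; "ee_pos": TCP position; "ee_rot": TCP orientation; "force": force on the tool from outside, world axes, zero at the start; "moment": the same for the moment, N m; "grip_width": opening from 0.0 (shut) to 1.0 (fully open); "finger_force": force on a finger pad.
Only numpy, scipy, OpenCV 4.12 (cv2) and the standard library are available. Lean on these libraries where they do the work, as an engineer would, in place of code of your own. Each camera call takes 0.05 s, during which the arm holds its last target. There are 200 camera calls.

## Working session

There is one attempt and no reset: what is moved stays moved. The work goes in short steps, Python scripts to look and compute and a tool call to move; the robot and the scene stay as the last step left them, time stands still between calls to the robot, and variables do not carry over. Pictures are saved under pics/ and viewed, at most 10 in all, crops included, and the job is handed in when it is done.

Besides the shell and the picture viewer there is one more tool, called as name(argument=value, ...) on one line, values as JSON. servo_tool: Moves the arm, as the interface text tells. Its arguments: {"type":"object","properties":{"targets":{"type":"array"},"force":{"type":"number"}},"required":["targets"]}

```bash
mkdir -p pics; ls
cat > h.py <<'E'
from rig import manip
import numpy as np, cv2
from scipy.spatial.transform import Rotation as R
def cam(n,s=None):
    c=manip.calibration(n); K=np.array(c["mtx"],float)
    if n=="wrist":
        s=s or manip.sense(); T=np.eye(4);T[:3,:3]=R.from_quat(s["ee_rot"]).as_matrix();T[:3,3]=s["ee_pos"]
        M=T@np.array(c["T_tool_cam"]); return K,M[:3,:3],M[:3,3]
    o=np.array(c["orientation"]); Rm=R.from_quat(o).as_matrix() if o.size==4 else o
    return K,Rm,np.array(c["origin"])
def unproj(n,px,z,s=None):
    K,Rm,o=cam(n,s); u=np.linalg.inv(K)@[px[0],px[1],1]; d=Rm@[u[0],-u[1],-1]
    return o+d*(z-o[2])/d[2]
def proj(n,P,s=None):
    K,Rm,o=cam(n,s); q=Rm.T@(np.array(P)-o); p=K@[q[0],-q[1],-q[2]]; return p[:2]/p[2]
def snap(n,f=None):
    im=manip.snapshot(n)
    if f: cv2.imwrite("pics/"+f,im[:,:,::-1])
    return im
E
cat > a.py <<'E'
from h import *
np.set_printoptions(precision=3,suppress=True)
for n in ("scene","top"):
    snap(n,n+"0.png")
    print(n,manip.calibration(n))
    for t,z in (("cell",.012),("cover",.012),("stand",0),("mat",0),("bay",0),("clear_spot",0),("small_bottle",0),("timer",0),("tape",0),("marker",0)):
        for d in manip.landmark_of(n,t)[:3]:
            print(t,round(d["p"],2),np.round(d["centre"]),unproj(n,d["centre"],z)[:2])
print(manip.calibration("wrist")); print(manip.sense())
E
python3 a.py
```

```text
pics
scene {'mtx': array([[495.917,   0.   , 322.864],
       [  0.   , 495.917, 244.502],
       [  0.   ,   0.   ,   1.   ]]), 'origin': array([0.134, 0.796, 0.771]), 'orientation': array([-0.114,  0.416,  0.873, -0.227])}
cover 0.86 [312. 394.] [0.411 0.357]
cover 0.8 [308. 324.] [0.501 0.219]
stand 0.66 [311. 324.] [0.503 0.206]
mat 0.94 [371. 267.] [ 0.47  -0.014]
bay 0.75 [407. 220.] [ 0.467 -0.23 ]
bay 0.2 [248. 285.] [0.686 0.174]
small_bottle 0.72 [248. 283.] [0.688 0.17 ]
timer 0.83 [336. 205.] [ 0.662 -0.201]
tape 0.58 [354. 188.] [ 0.66  -0.302]
marker 0.67 [257. 256.] [0.728 0.081]
top {'mtx': array([[493.539,   0.   , 323.968],
       [  0.   , 493.539, 249.031],
       [  0.   ,   0.   ,   1.   ]]), 'origin': array([0.429, 0.029, 1.089]), 'orientation': array([-0.049,  0.057,  0.712, -0.698])}
cell 0.38 [469. 216.] [ 0.662 -0.308]
cover 0.93 [234. 291.] [0.503 0.214]
cover 0.9 [156. 263.] [0.569 0.386]
cover 0.56 [170. 335.] [0.412 0.351]
stand 0.54 [235. 288.] [0.51  0.214]
stand 0.25 [252. 210.] [0.686 0.178]
mat 0.78 [336. 303.] [ 0.474 -0.007]
bay 0.83 [432. 304.] 
[... 266 characters left out ...]
   , 429.076, 234.648],
       [  0.   ,   0.   ,   1.   ]]), 'T_tool_cam': array([[-0.   ,  0.961,  0.276,  0.07 ],
       [ 1.   , -0.   ,  0.001, -0.   ],
       [ 0.001,  0.276, -0.961, -0.143],
       [ 0.   ,  0.   ,  0.   ,  1.   ]])}
{'clock': 1.1, 'joint_pos': array([-1.411,  0.313,  0.046,  1.304, -0.   ,  1.431]), 'joint_vel': array([-0.001,  0.002, -0.   ,  0.   , -0.001, -0.001]), 'tau': array([ -0.001, -48.048,  29.882,   0.   ,  -0.   ,   0.   ]), 'ee_pos': array([ 0.17 , -0.549,  0.231]), 'ee_rot': array([ 0.989,  0.149, -0.   ,  0.   ]), 'force': array([ 0.122,  0.206, -0.397]), 'moment': array([-0.022, -0.004,  0.004]), 'finger_force': 0.0, 'grip_width': 0.9985543725547583}
```

View pics/top0.png

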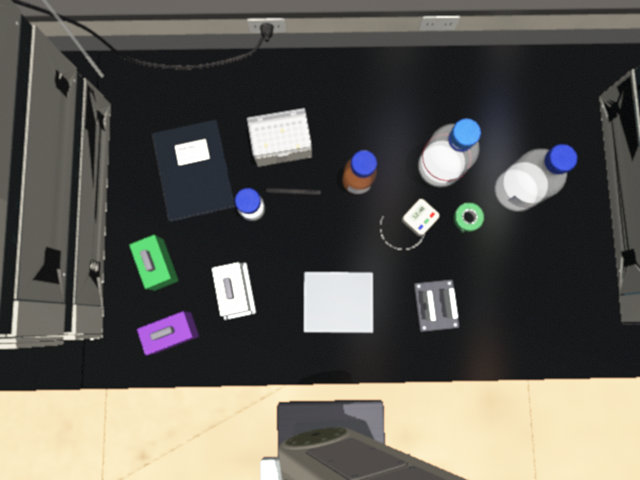

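View pics/scene0.png

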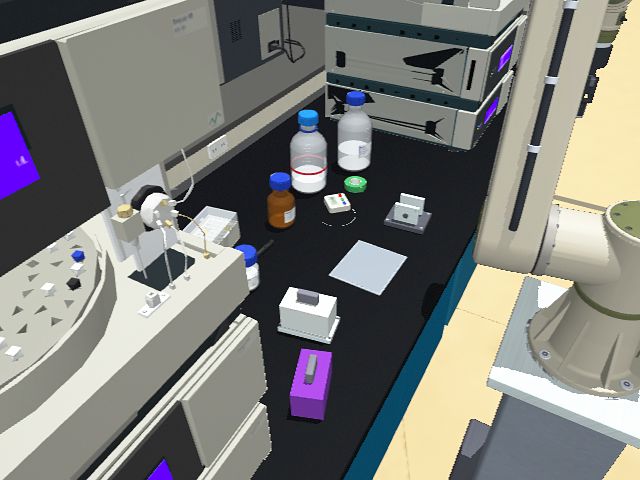

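Top view: the candidates for the cover are the white box with ridge (231,289), the green one (150,262) and the purple one (166,333). The white one on the aluminium foot is the target. The mat is at (338,302), the bay at (437,305), the timer at (421,217), the tape at (468,217) and the small bottle at (249,205). I'll check the choice in a close crop and measure the angles.

```bash
cat > b.py <<'E'
from h import *
np.set_printoptions(precision=3,suppress=True)
im=cv2.imread("pics/top0.png")
a=cv2.resize(im[250:335,195:275],None,fx=4,fy=4,interpolation=cv2.INTER_CUBIC)
b=cv2.resize(im[270:340,405:470],None,fx=4.86,fy=4.86,interpolation=cv2.INTER_CUBIC)
cv2.imwrite("pics/crop0.png",np.hstack([a,b[:340]]))
g=im.max(2)
def rect(box,lo,hi,z,name):
    l,t,r,b=box; m=((g[t:b,l:r]>=lo)&(g[t:b,l:r]<=hi)).astype(np.uint8)
    n,L,S,_=cv2.connectedComponentsWithStats(m)
    for k in np.argsort(-S[1:,4])[:3]+1:
        if S[k,4]<30: continue
        ys,xs=np.where(L==k); P=np.array([unproj("top",(x+l,y+t),z)[:2] for x,y in zip(xs,ys)],np.float32)
        c,s,an=cv2.minAreaRect(P*1000); print(name,np.array(c)/1000,np.array(s),an)
rect((195,250,275,335),60,170,.097,"ridge")
rect((195,250,275,335),215,255,.072,"covertop")
rect((295,262,385,340),100,255,.004,"mat")
rect((405,270,470,340),170,255,.064,"baywall")
rect((405,270,470,340),50,255,.014,"bayfoot")
E
python3 b.py
```

```text
ridge [0.5   0.201] [111.806  74.044] 10.982551574707031
ridge [0.503 0.207] [38.666  8.278] 3.4893136024475098
covertop [0.502 0.206] [109.554  70.879] 10.946505546569824Traceback (most recent call last):
  File "b.py", line 17, in <module>
    rect((295,262,385,340),100,255,.004,"mat")
    ~~~~^^^^^^^^^^^^^^^^^^^^^^^^^^^^^^^^^^^^^^
  File "b.py", line 13, in rect
    ys,xs=np.where(L==k); P=np.array([unproj("top",(x+l,y+t),z)[:2] for x,y in zip(xs,ys)],np.float32)
                                      ~~~~~~^^^^^^^^^^^^^^^^^^^
  File "h.py", line 12, in unproj
    K,Rm,o=cam(n,s); u=np.linalg.inv(K)@[px[0],px[1],1]; d=Rm@[u[0],-u[1],-1]
           ~~~^^^^^
  File "h.py", line 5, in cam
    c=manip.calibration(n); K=np.array(c["mtx"],float)
ValueError: time passes only in moves, steps and waits
```

View pics/crop0.png

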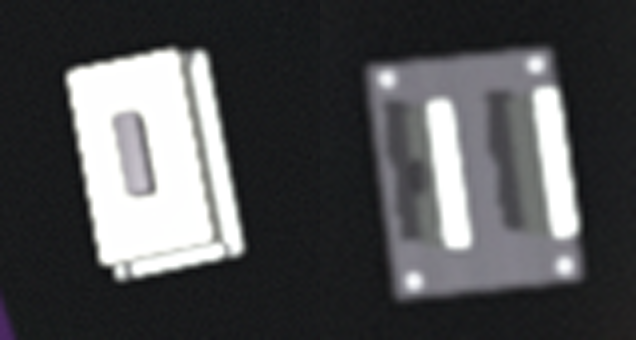

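The crop confirms it: the left half shows the white cover with its grey ridge on the aluminium foot, the right half the bay with two walls.

```bash
sed -i 's/^def cam(n,s=None):/_C={}\ndef cam(n,s=None):/; s/c=manip.calibration(n); K/c=_C.setdefault(n,None) or manip.calibration(n); _C[n]=c; K/' h.py
cat >> h.py <<'E'
def plan(tgt,yaw,dyawdir=None,rows=None,s=None):
    "deltas from the present pose to TCP tgt with tool x at world angle yaw (rad, unwrapped change)"
    s=s or manip.sense(); p=np.array(s["ee_pos"]); Rm=R.from_quat(s["ee_rot"]); M=Rm.as_matrix()
    psi=np.arctan2(M[1,0],M[0,0]); d=(yaw-psi+np.pi)%(2*np.pi)-np.pi
    if dyawdir and d*dyawdir<0: d+=2*np.pi*dyawdir
    tilt=M.T@[0,0,-1]; 
    print("pose",p.round(4),"psi",round(psi,4),"tilt",tilt[:2].round(4),"shift mm",(M.T@(np.array(tgt)-p)*1000).round(1),"zturn",round(-d,4))
    if rows:
        st=(np.array(tgt)-p)/rows*1000
        for i in range(rows):
            Mi=M@R.from_rotvec([0,0,-d*i/rows]).as_matrix(); print("0,0,%.3f,"%(-d/rows),",".join("%.1f"%v for v in Mi.T@st))
E
python3 b.py
python3 - <<'E'
from h import *
plan((.45,-.15,.23),.3+1.4,1,10)
E
```

```text
ridge [0.5   0.201] [111.806  74.044] 10.982551574707031
ridge [0.503 0.207] [38.666  8.278] 3.4893136024475098
covertop [0.502 0.206] [109.554  70.879] 10.946505546569824
mat [ 0.477 -0.012] [154.3   132.868] 88.82377624511719
baywall [ 0.462 -0.201] [64.482 12.064] 5.143020153045654
baywall [ 0.466 -0.247] [62.709 11.523] 4.767002582550049
bayfoot [ 0.464 -0.225] [107.349  88.825] 4.6601481437683105
pose [ 0.1698 -0.5494  0.2313] psi 0.2998 tilt [ 0.     -0.0001] shift mm [ 385.6 -298.8    1.3] zturn -1.4002
0,0,-0.140, 38.6,-29.9,0.1
0,0,-0.140, 42.4,-24.2,0.1
0,0,-0.140, 45.3,-18.1,0.1
0,0,-0.140, 47.4,-11.6,0.1
0,0,-0.140, 48.5,-4.8,0.1
0,0,-0.140, 48.7,2.0,0.1
0,0,-0.140, 48.0,8.8,0.1
0,0,-0.140, 46.3,15.4,0.1
0,0,-0.140, 43.7,21.7,0.1
0,0,-0.140, 40.2,27.6,0.1
```

servo_tool(targets=[0,0,-0.14,38,-30,0,0,0,0,-0.14,42,-24,0,0,0,0,-0.14,45,-18,0,0,0,0,-0.14,47,-12,0,0,0,0,-0.14,48,-5,0,0,0,0,-0.14,49,2,0,0,0,0,-0.14,48,9,0,0,0,0,-0.14,46,15,0,0,0,0,-0.14,44,22,0,0,0,0,-0.14,40,28,0,0], force=25)

```text
clock: 2.35
ee_pos: [0.4494, -0.1495, 0.2316]
ee_rot: [0.658, 0.753, 0.0, 0.0]
force: [0.9, -1.4, 0.1]
grip_width: 1.002
finger_force: 0.0
```

Run:
```python
from h import *
plan((.5,.205,.22),3.1416+.191,1,10)
print(manip.sense()["joint_pos"])
```

```text
pose [ 0.4494 -0.1495  0.2316] psi 1.7044 tilt [ 0.0006 -0.0007] shift mm [344.7  97.3  11.4] zturn -1.6282
0,0,-0.163, 34.5,9.7,1.1
0,0,-0.163, 32.4,15.2,1.1
0,0,-0.163, 29.5,20.2,1.1
0,0,-0.163, 25.9,24.8,1.1
0,0,-0.163, 21.5,28.6,1.1
0,0,-0.163, 16.6,31.7,1.1
0,0,-0.163, 11.2,34.0,1.1
0,0,-0.163, 5.6,35.4,1.1
0,0,-0.163, -0.3,35.8,1.1
0,0,-0.163, -6.1,35.3,1.1
[-4.90864907e-01  1.16397892e-01 -2.03305856e-01  1.25016590e+00
 -1.22851443e-04  9.46327665e-01]
```

servo_tool(targets=[0,0,-0.163,34.5,10,1,0.4,0,0,-0.163,32,15,1,0.4,0,0,-0.163,29.5,20,1,0.4,0,0,-0.163,26,25,1,0.4,0,0,-0.163,21.5,28.5,1,0.4,0,0,-0.163,16.5,32,1,0.4,0,0,-0.163,11,34,1,0.4,0,0,-0.163,5.5,35.5,1,0.4,0,0,-0.163,0,36,1,0.4,0,0,-0.163,-6,35.5,1,0.4])

```text
clock: 3.6
ee_pos: [0.5008, 0.2048, 0.2213]
ee_rot: [-0.097, 0.995, -0.0, 0.0]
force: [0.2, -0.4, -0.6]
grip_width: 0.596
finger_force: 0.0
```

```bash
cat > c.py <<'E'
from h import *
np.set_printoptions(precision=4,suppress=True)
s=manip.sense(); im=snap("wrist","w1.png")
print(s["ee_pos"],s["grip_width"])
hsv=cv2.cvtColor(im,cv2.COLOR_RGB2HSV); print(proj("wrist",(.503,.207,.097),s))
for d in manip.landmark_of("wrist","cover"): print(d["p"],d["centre"],unproj("wrist",d["centre"],.012,s))
E
python3 c.py
```

```text
[0.5008 0.2048 0.2213] 0.5958338335656019
[313.1512 228.8079]
0.93 [499.3, 131.7] [0.4182 0.3424 0.012 ]
0.85 [490.1, 299.5] [0.5596 0.3798 0.012 ]
0.84 [322.2, 200.8] [0.5005 0.2146 0.012 ]
```

View pics/w1.png

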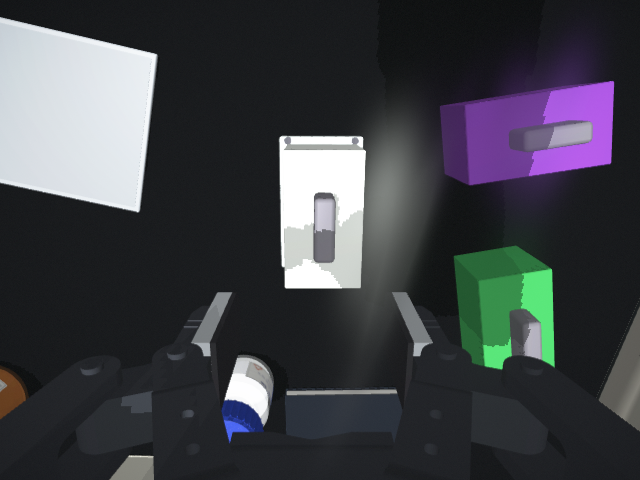

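The wrist view shows the ridge at (324,228), about 7 mm in tool +y of my estimate and aligned with the tool. I'll correct for that, descend and grip.

servo_tool(targets=[0,0,0,-2.5,9,20,0.4,0,0,0,0,0,45,0.4,0,0,0,0,0,45,0.4,0,0,0,0,0,25,0.4,0,0,0,0,0,10,0.5,0,0,0,0,0,0,1,0,0,0,0,0,0,1,0,0,0,0,0,0,1,0,0,0,0,0,0,1,0,0,0,0,0,0,1], force=30)

```text
clock: 4.95
ee_pos: [0.5023, 0.2132, 0.0773]
ee_rot: [-0.094, 0.996, 0.0, 0.001]
force: [-0.3, 1.1, 6.3]
grip_width: 0.153
finger_force: 34.1
```

servo_tool(targets=[0,0,0,0,0,-8,1,0,0,0,0,0,-25,1,0,0,0,0,0,-30,1,0,0,0,0,0,-25,1,0,0,0,-6,-24,0,1,0,0,0,-12.5,-48,0,1,0,0,0,-12.5,-48,0,1,0,0,0,-12.5,-48,0,1,0,0,0,-12,-46,0,1,0,0,0,-6,-24,0,1])

```text
clock: 6.2
ee_pos: [0.6069, -0.0116, 0.164]
ee_rot: [-0.093, 0.996, -0.0, -0.0]
force: [-1.3, 0.4, -1.3]
grip_width: 0.155
finger_force: 33.2
```

Run:
```python
from h import *
s=manip.sense();print(s["ee_pos"],s["force"],s["grip_width"])
im=snap("top","top1.png"); snap("scene","scene1.png")
a=cv2.imread("pics/top1.png")[130:350,180:480]; b=cv2.imread("pics/scene1.png")[160:380,220:450]
cv2.imwrite("pics/m1.png",cv2.resize(np.hstack([a,b]),None,fx=1.5,fy=1.5))
for d in manip.landmark_of("top","cell"): print(d["p"],d["centre"],unproj("top",d["centre"],.012))
for d in manip.landmark_of("top","stand"): print(d["p"],d["centre"],unproj("top",d["centre"],.0))
```

```text
[ 0.60690152 -0.01161173  0.16397472] [-1.26877754  0.43176986 -1.34305718] 0.1553302942210819
0.72 [233.7, 290.9] [0.50356637 0.2149578  0.012     ]
0.94 [235.5, 290.3] [0.50563425 0.21308272 0.        ]
```

View pics/m1.png

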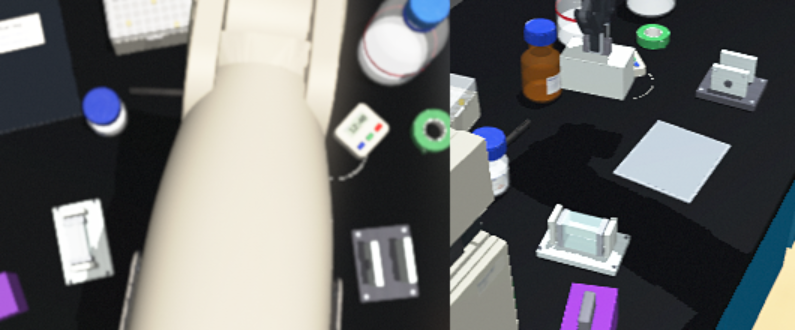

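The cover is lifted and held, and the cell shows uncovered in the stand (scene crop, 585,235). Lowering the cover now.

servo_tool(targets=[0,0,0,0,0,40,1,0,0,0,0,0,35,1,0,0,0,0,0,14,1,0,0,0,0,0,5,1,0,0,0,0,0,3,1,0,0,0,0,0,2,1,0,0,0,0,0,0,1])

```text
clock: 7.28
ee_pos: [0.6069, -0.0095, 0.066]
ee_rot: [-0.094, 0.996, -0.0, 0.001]
force: [0.4, 0.7, -1.5]
grip_width: 0.159
finger_force: 33.2
```

servo_tool(targets=[0,0,0,0,0,1.5,1,0,0,0,0,0,0,1,0,0,0,0,0,0,0.6,0,0,0,0,0,0,0.3,0,0,0,0,0,0,0.3,0,0,0,0,0,-20,0.3,0,0,0,0,0,-40,0.3,0,0,0,0,0,-50,0.3,0,0,0,11,41,-20,0.3,0,0,0,13,50,0,0.3], force=22)

```text
clock: 8.52
ee_pos: [0.5673, 0.0756, 0.1961]
ee_rot: [-0.093, 0.996, -0.0, 0.002]
force: [0.3, 1.3, -0.7]
grip_width: 0.701
finger_force: 0.0
```

Run:
```python
from h import *
s=manip.sense();print(s["force"],s["grip_width"])
plan((.503,.213,.20),3.332)
```

```text
[ 0.33272556  1.29644811 -0.71450738] 0.7007510317745557
pose [0.5673 0.0756 0.1961] psi -2.9557 tilt [0.0048 0.001 ] shift mm [ 37.8 146.9  -4.3] zturn -0.0046
```

servo_tool(targets=[0,0,0,12.5,49,-1,0.3,0,0,0,12.5,49,-1,0.3,0,0,0,12.5,49,-2,0.3,0,0,0,0,0,0,0.3])

```text
clock: 9.02
ee_pos: [0.4998, 0.2156, 0.198]
ee_rot: [-0.097, 0.995, 0.0, -0.0]
force: [0.0, -0.1, 1.2]
grip_width: 0.7
finger_force: 0.0
```

Run:
```python
from h import *
s=manip.sense(); snap("wrist","w2.png"); plan((.503,.213,.20),3.332,s=s)
for n,z in (("cell",.012),("stand",0)):
  for d in manip.landmark_of("wrist",n)[:2]: print(n,d["p"],d["centre"],unproj("wrist",d["centre"],z,s))
for P in ((.503,.213,.056),(.503,.213,.058)): print(proj("wrist",P,s))
cover=[(d["p"],d["centre"]) for d in (manip.snapshot("top") is not None and manip.landmark_of("top","cover"))]
for p,c in cover: print("cover",p,c,unproj("top",c,0))
```

```text
pose [0.4998 0.2156 0.198 ] psi -2.9482 tilt [-0.0001 -0.0004] shift mm [-2.6 -3.2 -2. ] zturn 0.0029
[305.7019646  222.17767688]
[305.66919772 222.90701686]
cover 0.89 [334.0, 243.0] [ 0.60691634 -0.00606049  0.        ]
```

View pics/w2.png

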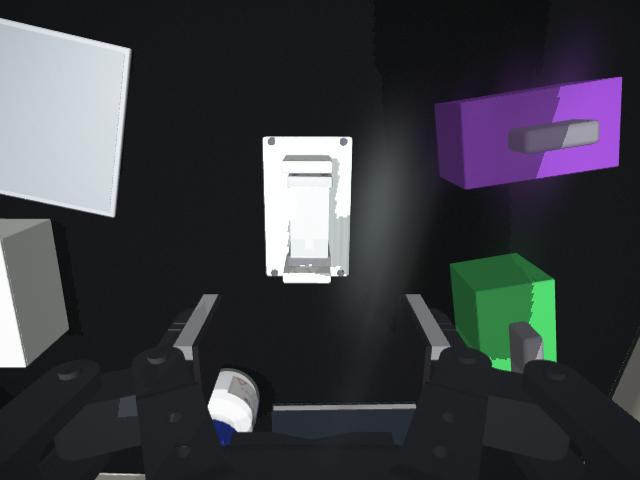

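The cover stands at (0.607,-0.006). In the wrist view the cell's top is centred near (310,220) and aligned with the tool. Descending to the cell.

servo_tool(targets=[0,0,0,-2.5,-1.5,40,0.3,0,0,0,0,0,55,0.3,0,0,0,0,0,45,0.3,0,0,0,0,0,25,0.3,0,0,0,0,0,10,0.3,0,0,0,0,0,3,0.4,0,0,0,0,0,0,0.55,0,0,0,0,0,0,0.65,0,0,0,0,0,0,0.75,0,0,0,0,0,0,0.75], force=22)

```text
clock: 10.52
ee_pos: [0.5053, 0.2124, 0.021]
ee_rot: [-0.094, 0.996, 0.0, 0.001]
force: [-0.3, 1.0, 7.4]
grip_width: 0.3
finger_force: 23.6
```

servo_tool(targets=[0,0,0,0,0,-4,0.75,0,0,0,0,0,-12,0.75,0,0,0,0,0,-20,0.75,0,0,0,0,0,-20,0.75,0,0,0,0,0,-12,0.75,0,0,0,0,0,-4,0.75])

```text
clock: 11.28
ee_pos: [0.5046, 0.212, 0.0926]
ee_rot: [-0.094, 0.996, 0.0, 0.001]
force: [0.5, 0.1, -1.9]
grip_width: 0.302
finger_force: 22.6
```

Run:
```python
from h import *
plan((.468,-.011,.095),3.1416+.084,rows=8)
```

```text
pose [0.5046 0.212  0.0926] psi -2.9534 tilt [0.0012 0.0001] shift mm [  77.6 -212.2   -2.4] zturn 0.1042
0,0,0.013, 9.7,-26.5,-0.3
0,0,0.013, 9.4,-26.6,-0.3
0,0,0.013, 9.0,-26.8,-0.3
0,0,0.013, 8.7,-26.9,-0.3
0,0,0.013, 8.3,-27.0,-0.3
0,0,0.013, 8.0,-27.1,-0.3
0,0,0.013, 7.6,-27.2,-0.3
0,0,0.013, 7.2,-27.3,-0.3
```

servo_tool(targets=[0,0,0.012,5,-14,0,0.75,0,0,0.012,9,-27,0,0.75,0,0,0.014,9,-30,0,0.75,0,0,0.014,9,-30,0,0.75,0,0,0.014,9,-30,0,0.75,0,0,0.014,8,-30,0,0.75,0,0,0.012,8,-28,0,0.75,0,0,0.012,7,-16,0,0.75,0,0,0,4,-8,0,0.75,0,0,0,0,0,0,0.75])

```text
clock: 12.52
ee_pos: [0.4662, -0.0085, 0.0916]
ee_rot: [-0.042, 0.999, 0.0, -0.0]
force: [0.4, 0.5, -1.5]
grip_width: 0.305
finger_force: 22.6
```

servo_tool(targets=[0,0,0,0,0,20,0.75,0,0,0,0,0,25,0.75,0,0,0,0,0,17,0.75,0,0,0,0,0,8,0.75,0,0,0,0,0,4,0.75,0,0,0,0,0,2,0.75,0,0,0,0,0,0,0.75])

```text
clock: 13.4
ee_pos: [0.467, -0.0083, 0.0161]
ee_rot: [-0.042, 0.999, -0.0, 0.0]
force: [-0.5, 0.2, -2.0]
grip_width: 0.302
finger_force: 22.7
```

Stepping down gently until there is contact.

servo_tool(targets=[0,0,0,0,0,1,0.75,0,0,0,0,0,1,0.75,0,0,0,0,0,0.5,0.75,0,0,0,0,0,0,0.75])

```text
clock: 13.9
ee_pos: [0.4666, -0.0084, 0.0133]
ee_rot: [-0.042, 0.999, -0.0, -0.0]
force: [0.6, -0.1, -0.6]
grip_width: 0.301
finger_force: 22.7
```

servo_tool(targets=[0,0,0,0,0,0.7,0.75,0,0,0,0,0,0,0.75])

```text
clock: 14.15
ee_pos: [0.4667, -0.0084, 0.013]
ee_rot: [-0.042, 0.999, -0.0, 0.0]
force: [-2.7, -0.1, 4.1]
grip_width: 0.301
finger_force: 23.4
```

servo_tool(targets=[0,0,0,0,0,0,0.62,0,0,0,0,0,0,0.5,0,0,0,0,0,0,0.3,0,0,0,0,0,0,0.3,0,0,0,0,0,-15,0.3,0,0,0,0,0,-50,0.3,0,0,0,0,0,-60,0.2,0,0,0.175,0,0,-50,0.1,0,0,0.175,0,0,0,0,0,0,0.175,0,0,0,0])

```text
clock: 15.4
ee_pos: [0.4671, -0.0084, 0.1886]
ee_rot: [0.221, 0.975, -0.0, 0.001]
force: [-0.6, 0.5, -1.0]
grip_width: 1.001
finger_force: 0.0
```

servo_tool(targets=[0,0,0.175,0,0,0,0,0,0,0.175,0,0,0,0,0,0,0.175,0,0,0,0,0,0,0.175,0,0,0,0,0,0,0.175,0,0,0,0,0,0,0.175,0,0,0,0,0,0,0,0,0,0,0])

```text
clock: 16.27
ee_pos: [0.4665, -0.0083, 0.1875]
ee_rot: [0.678, 0.735, -0.0, -0.0]
force: [0.1, 0.4, 0.2]
grip_width: 0.997
finger_force: 0.0
```

Run:
```python
from h import *
s=manip.sense(); snap("wrist","w3.png"); plan((.467,-.0085,.18),1.6546,s=s)
for d in manip.landmark_of("wrist","cell")[:2]: print(d["p"],d["centre"],unproj("wrist",d["centre"],.004,s))
for z in (.004,.048): print(proj("wrist",(.467,-.0085,z),s))
snap("scene","s3.png");snap("top","t3.png")
for n in("scene","top"):
  for d in manip.landmark_of(n,"cell")[:2]: print(n,d["p"],d["centre"],unproj(n,d["centre"],.004))
```

```text
pose [ 0.4665 -0.0083  0.1875] psi 1.6527 tilt [0.     0.0002] shift mm [-0.2  0.5  7.5] zturn -0.0019
0.64 [310.6, 204.0] [ 0.46537224 -0.00672055  0.004     ]
[312.50255081 206.40819044]
[312.63471834 220.16048414]
scene 0.81 [372.0, 269.0] [ 0.46266697 -0.00430822  0.004     ]
```

View pics/w3.png

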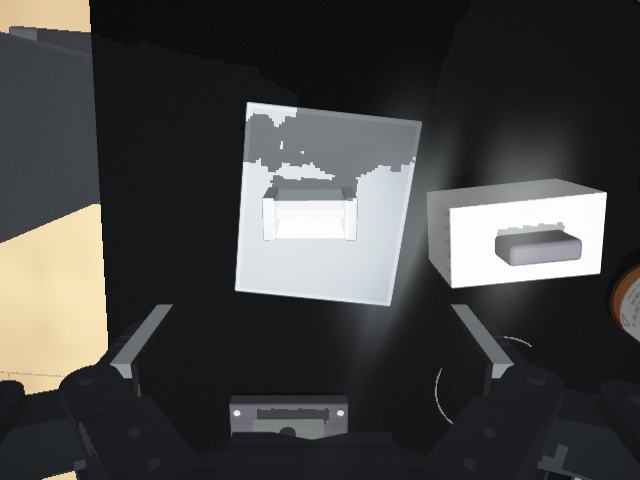

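The cell stands upright on the mat, released, with its top centre at (310,219) and aligned. Now taking it by the end plates.

servo_tool(targets=[0,0,0,0,-1.5,40,0,0,0,0,0,0,55,0,0,0,0,0,0,45,0,0,0,0,0,0,26,0,0,0,0,0,0,10,0,0,0,0,0,0,3.5,0.05,0,0,0,0,0,0,0.12,0,0,0,0,0,0,0.2,0,0,0,0,0,0,0.28,0,0,0,0,0,0,0.32], force=22)

```text
clock: 17.82
ee_pos: [0.4661, -0.0087, 0.0091]
ee_rot: [0.678, 0.735, 0.001, 0.001]
force: [-0.4, -0.6, 6.8]
grip_width: 0.742
finger_force: 25.2
```

Run:
```python
from h import *
s=manip.sense(); plan((.464,-.225,.12),1.6546,s=s)
snap("top"); snap("scene")
for n in("scene","top"):
  for d in manip.landmark_of(n,"bay")[:2]: print(n,d["p"],d["centre"],unproj(n,d["centre"],.0))
```

```text
pose [ 0.4661 -0.0087  0.0091] psi 1.6508 tilt [ 0.0007 -0.0021] shift mm [-215.6  -19.2 -110.8] zturn -0.0038
scene 0.75 [409.9, 218.2] [ 0.462028   -0.23958499  0.        ]
top 0.87 [430.9, 306.1] [ 0.46246969 -0.21563388  0.        ]
```

servo_tool(targets=[0,0,0,0,0,-4,0.32,0,0,0,0,0,-15,0.32,0,0,0,0,0,-30,0.32,0,0,0,0,0,-40,0.32,0,0,0,-20,-2,-40,0.32,0,0,0,-40,-3.5,-25,0.32,0,0,0,-50,-4.5,-7,0.32,0,0,0,-50,-4.5,0,0.32,0,0,0,-50,-4.5,0,0.32,0,0,0,-45,-4,0,0.32])

```text
clock: 19.27
ee_pos: [0.462, -0.2661, 0.169]
ee_rot: [0.678, 0.735, -0.0, -0.0]
force: [0.3, 0.6, -0.7]
grip_width: 0.746
finger_force: 25.0
```

servo_tool(targets=[0,0,0,-20,-1.5,0,0.32,0,0,0,-10,-0.5,0,0.32,0,0,0,0,0,0,0.32,0,0,0,0,0,0,0.32])

```text
clock: 19.77
ee_pos: [0.463, -0.2931, 0.1691]
ee_rot: [0.678, 0.735, 0.0, -0.0]
force: [0.1, 0.4, -1.6]
grip_width: 0.744
finger_force: 25.0
```

Run:
```python
from h import *
s=manip.sense(); snap("wrist","w4.png"); plan((.464,-.225,.12),1.6546,s=s)
for d in manip.landmark_of("wrist","bay")[:2]: print(d["p"],d["centre"],unproj("wrist",d["centre"],0,s))
print(s["grip_width"],s["finger_force"],s["force"])
np.save("s4.npy",np.r_[s["ee_pos"],s["ee_rot"]])
```

```text
pose [ 0.463  -0.2931  0.1691] psi 1.6523 tilt [-0.0007  0.0003] shift mm [67.8  6.6 49.1] zturn -0.0023
0.67 [319.5, 112.1] [ 0.4624724  -0.22256361  0.        ]
0.7437569820131147 24.972250163555145 [ 0.09475826  0.38155899 -1.56624111]
```

View pics/w4.png

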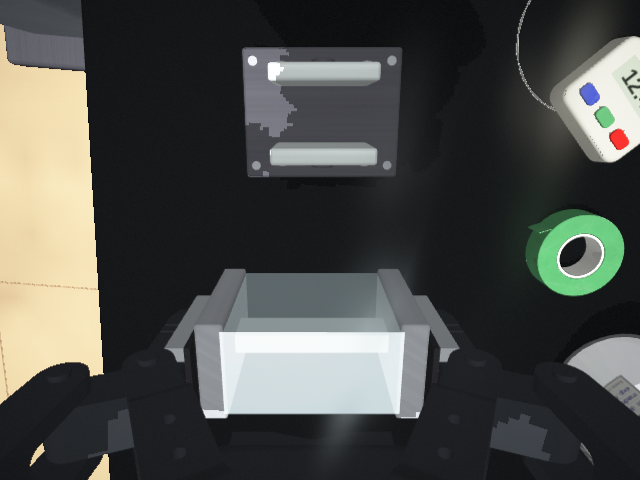

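Run:
```python
from h import *
np.set_printoptions(precision=4,suppress=True)
v=np.load("s4.npy"); s=dict(ee_pos=v[:3],ee_rot=v[3:])
U=lambda p,z: unproj("wrist",p,z,s)[:2]
im=cv2.imread("pics/w4.png"); g=im.max(2); 
f=np.array([U(p,.014) for p in ((243,48),(402,48),(397,176),(247,178))]); print("foot",f.mean(0),np.degrees(np.arctan2(*(f[1]-f[0])[::-1])),np.degrees(np.arctan2(*(f[2]-f[3])[::-1])),np.linalg.norm(f[1]-f[0]),np.linalg.norm(f[3]-f[0]))
# wall tops: brightness profile along columns
for c in (290,325,360): print(c,[int(x) for x in g[56:92,c]],[int(x) for x in g[136:172,c]])
M=R.from_quat(v[3:]).as_matrix()
for a in (("+x bot",.015,.005),("+x top",.015,-.039),("-x top",-.015,-.039)):
    print(a,[proj("wrist",v[:3]+M@[a[1],y,a[2]],s).round(1) for y in (-.032,.032)])
```

```text
foot [ 0.4642 -0.2243] 4.665493132550753 5.439096047702032 0.10218460404751135 0.08374242706423297
290 [74, 74, 76, 77, 76, 99, 176, 191, 199, 205, 202, 202, 199, 196, 193, 194, 192, 191, 191, 189, 187, 178, 167, 157, 135, 116, 112, 112, 112, 111, 82, 78, 77, 76, 77, 77] [75, 75, 76, 75, 75, 75, 113, 133, 136, 137, 139, 134, 161, 187, 197, 202, 202, 201, 198, 196, 194, 192, 192, 193, 191, 190, 185, 171, 159, 106, 80, 77, 77, 77, 77, 74]
325 [75, 74, 71, 76, 74, 101, 176, 192, 198, 203, 203, 201, 199, 196, 194, 193, 193, 193, 193, 190, 188, 178, 165, 153, 131, 114, 112, 110, 111, 110, 81, 75, 75, 76, 77, 78] [75, 76, 76, 76, 74, 74, 112, 133, 134, 136, 137, 136, 163, 189, 198, 206, 204, 203, 200, 197, 192, 192, 192, 193, 189, 189, 185, 169, 157, 97, 72, 69, 76, 77, 75, 76]
360 [74, 74, 75, 76, 75, 102, 175, 190, 198, 203, 201, 201, 198, 195, 191, 192, 192, 193, 190, 189, 190, 179, 165, 151, 127, 111, 109, 108, 110, 110, 82, 76, 76, 76, 77, 76] [76, 76, 76, 75, 75, 76, 111, 132, 134, 135, 135, 133, 162, 187, 196, 205, 204, 201, 198, 195, 192, 191, 190, 189, 189, 187, 182, 168, 152, 116, 83, 77, 77, 77, 76, 75]
('+x bot', 0.015, 0.005) [array([225.1, 268.9]), array([399.4, 268.9])]
('+x top', 0.015, -0.039) [array([193.3, 326.5]), array([431.7, 326.5])]
('-x top', -0.015, -0.039) [array([201.2, 420.6]), array([423.7, 420.6])]
```

Run:
```python
from h import *
v=np.load("s4.npy"); s=dict(ee_pos=v[:3],ee_rot=v[3:])
U=lambda p,z: unproj("wrist",p,z,s)[:2]
for a,b in ((61.3,164.8),(79.5,148)):
    A,B=U((324,a),.064),U((324,b),.064); print((A+B)/2,np.linalg.norm(A-B))
for r,l,q in((70,268,380.5),(157,270,377.5)): A,B=U((l,r),.064),U((q,r),.064); print((A+B)/2,np.linalg.norm(A-B))
print(manip.sense()["clock"]); plan((.4635,-.2245,.10),1.6546)
```

```text
[ 0.4639715  -0.22384553] 0.05545331719090691
[ 0.46396066 -0.22372482] 0.03671169487055404
[ 0.46201837 -0.2005978 ] 0.06096694365578166
[ 0.46591001 -0.24705859] 0.061463655117758136
19.875
pose [ 0.4631 -0.2933  0.1692] psi 1.6523 tilt [-0.0003  0.0001] shift mm [68.5  6.  69.2] zturn -0.0023
```

servo_tool(targets=[0,0,-0.003,17,1.5,0,0.32,0,0,0,26,2.5,0,0.32,0,0,0,18,1.7,10,0.32,0,0,0,8,0.8,25,0.32,0,0,0,0,0,30,0.32,0,0,0,0,0,15,0.32,0,0,0,0,0,6,0.32,0,0,0,0,0,0,0.32,0,0,0,0,0,0,0.32])

```text
clock: 21.0
ee_pos: [0.4644, -0.2258, 0.084]
ee_rot: [0.677, 0.736, 0.0, 0.001]
force: [-0.0, -0.1, -2.5]
grip_width: 0.746
finger_force: 24.9
```

Run:
```python
from h import *
s=manip.sense(); snap("wrist","w5.png"); snap("scene","s5.png"); plan((.464,-.224,.019),1.6554,s=s); print(s["force"])
a=cv2.resize(cv2.imread("pics/w5.png"),(400,300)); b=cv2.resize(cv2.imread("pics/s5.png")[150:270,330:490],(400,300),interpolation=cv2.INTER_CUBIC)
cv2.imwrite("pics/m5.png",np.hstack([a,b]))
```

```text
pose [ 0.4644 -0.2258  0.084 ] psi 1.6536 tilt [ 0.0012 -0.0013] shift mm [ 1.9 -0.4 65. ] zturn -0.0018
[-0.03661406 -0.12599918 -2.47326223]
```

View pics/m5.png

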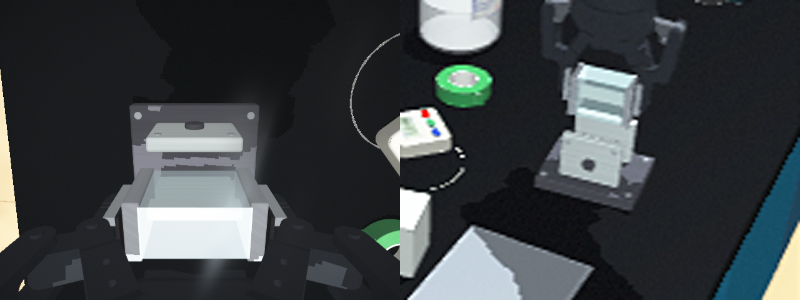

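The cell hangs over the bay with its column aligned. I'll correct 1.8 mm and go down slowly.

servo_tool(targets=[0,0,-0.002,1.8,-0.4,0,0.32,0,0,0,0,0,8,0.32,0,0,0,0,0,8,0.32,0,0,0,0,0,8,0.32,0,0,0,0,0,4,0.32,0,0,0,0,0,0,0.32])

```text
clock: 21.85
ee_pos: [0.4629, -0.2233, 0.0546]
ee_rot: [0.676, 0.737, -0.0, -0.0]
force: [0.4, -0.6, -0.8]
grip_width: 0.744
finger_force: 25.0
```

servo_tool(targets=[0,0,0,-0.5,0.8,6,0.32,0,0,0,0,0,10,0.32,0,0,0,0,0,9,0.32,0,0,0,0,0,5,0.32,0,0,0,0,0,2,0.32,0,0,0,0,0,1,0.32,0,0,0,0,0,0,0.32])

```text
clock: 22.72
ee_pos: [0.4642, -0.224, 0.0223]
ee_rot: [0.676, 0.737, -0.0, 0.0]
force: [-0.0, 0.5, -2.2]
grip_width: 0.747
finger_force: 25.0
```

servo_tool(targets=[0,0,0,0,0,1,0.32,0,0,0,0,0,1,0.32,0,0,0,0,0,0.5,0.32,0,0,0,0,0,0,0.32])

```text
clock: 23.22
ee_pos: [0.464, -0.2239, 0.0195]
ee_rot: [0.676, 0.737, -0.0, -0.0]
force: [0.4, 0.2, -2.2]
grip_width: 0.748
finger_force: 25.0
```

servo_tool(targets=[0,0,0,0,0,0.6,0.32,0,0,0,0,0,0,0.32])

```text
clock: 23.48
ee_pos: [0.4641, -0.2239, 0.0192]
ee_rot: [0.676, 0.737, -0.0, 0.0]
force: [-0.9, 0.4, 0.6]
grip_width: 0.746
finger_force: 25.1
```

servo_tool(targets=[0,0,0,0,0,0.3,0.32,0,0,0,0,0,0,0.24,0,0,0,0,0,0,0.15,0,0,0,0,0,0,0,0,0,0,0,0,0,0,0,0,0,0,0,-10,0,0,0,0,0,0,-40,0,0,0,0,0,0,-50,0,0,0,0,-40,0,-50,0,0,0,0,-30,0,0,0])

```text
clock: 24.72
ee_pos: [0.4726, -0.2955, 0.1734]
ee_rot: [0.676, 0.737, 0.0, 0.005]
force: [0.4, 0.3, 0.7]
grip_width: 0.999
finger_force: 0.0
```

servo_tool(targets=[0,0,0,0,0,0,0,0,0,0,0,0,0,0])

```text
clock: 24.98
ee_pos: [0.4694, -0.2921, 0.1673]
ee_rot: [0.677, 0.736, 0.0, -0.001]
force: [0.1, 0.2, -1.3]
grip_width: 1.003
finger_force: 0.0
```

Run:
```python
from h import *
s=manip.sense(); print(s["ee_pos"],s["force"]); im=snap("wrist","w6.png"); snap("scene","s6.png")
for n in ("cell","bay"):
  for d in manip.landmark_of("wrist",n)[:2]: print(n,d["p"],d["centre"],unproj("wrist",d["centre"],.014 if n=="cell" else 0,s))
p=proj("wrist",(.464,-.224,.05),s); c,r=max(int(p[0])-130,0),max(int(p[1])-100,0); print(p)
a=cv2.resize(cv2.imread("pics/w6.png")[r:r+200,c:c+266],(532,400)); b=cv2.resize(cv2.imread("pics/s6.png")[160:280,350:430],(267,400),interpolation=cv2.INTER_CUBIC)
cv2.imwrite("pics/m6.png",np.hstack([a,b]))
```

```text
[ 0.4693707  -0.29208315  0.16732104] [ 0.0868481   0.2497676  -1.31810912]
cell 0.55 [315.0, 114.4] [ 0.46545841 -0.22323531  0.014     ]
[312.83519815 115.82371363]
```

View pics/m6.png

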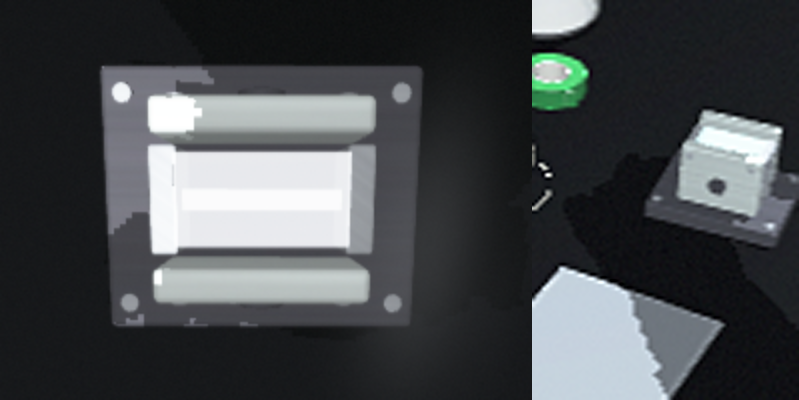

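The cell sits upright in the bay, centred: plates at columns 148–375 against walls at 148–375 and 154–369, and even gaps to both walls. The gripper is clear of everything.

```bash
python3 -c "
from rig import manip
print(manip.hand_in())"
```

```text
the job is handed in; nothing more can be done
None
```

The cover stands upright on the clear spot; the cell was set down on the mat and released, then retaken by its end plates and seated upright and centred in the bay, and I handed the job in at about 25 s.

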